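# Wash the long brush in the angled screen pot

## Task

Take the long brush off its fork rack and wash it three times in the leaning pot: each time push it straight down the middle, in line with the pot, until the bristle tip rests lightly on the sprung screen inside (its height is unknown: feel for it, do not force it), then draw it up until the tip is near the mouth. Then hang the brush back upright by its collar, in the middle of the fork, and let go. Leave the jar, the tin and the cup undisturbed.

Things in the scene. Friction and masses are not known exactly. Their poses are not given: they have to be found in the camera images.
- brush: Long brush, 199 mm, 80 g, hanging by its collar in the rack's fork at the start. Origin: tip of the bristles; z towards the handle. From the tip: stiff bristle head 26 mm in diameter, 0-60 mm; steel shaft 8 mm in diameter, to 125 mm; round black collar 34 mm in diameter, 125-131 mm; square wooden handle 20 x 20 mm (faces along x and y), 131-199 mm.
- brush_collar (a point): Centre of the underside of the brush's collar, 125 mm from the tip.
- brush_handle (a point): Middle of the brush's wooden handle, 165 mm from the tip; the place to grip.
- rack: Fixed brush rack. Origin: centre of its underside. Plate 110 (x) x 90 x 10 mm, column 14 x 36 mm at x = +43 mm, level fork on top, open to the rack's own -x: prongs 6 mm thick, top at z = 150 mm, slot 16 mm wide from x = +25 mm (closed) to -25 mm, flared tips to -44 mm. Only the brush's shaft fits the slot: the brush goes in and out along x.
- rack_seat (a point): Centre of the slot at the top face of the prongs, x = 0, z = 150 mm in the rack's frame: where the centre of the collar's underside belongs. Same axes as the rack.
- pot: Deep round steel pot fixed in a holder, leaning 20 degrees. Origin: centre of its underside, 30 mm above the table; z along its axis to the mouth (z = 125 mm). Diameter 74 mm outside, 68 mm inside. A flat sprung screen fills the bore; its top rests at an unknown z, 26 to 66 mm. It yields 9 mm at 5.5 N per cm, then meets a hard stop.
- pot_mouth (a point): Centre of the pot's mouth, z = 125 mm in the pot's frame; same axes as the pot. The pot leans to its own -x.
- jar: Small paint jar with white cap, 48 mm in diameter, 55 mm tall, loose, bystander. Origin: centre of the underside.
- tin: Bare steel can, 60 mm in diameter, 105 mm tall, loose, bystander. Origin: centre of the underside.
- cup: White plastic mixing cup, 64 mm in diameter at the rim, 65 mm tall, loose, bystander. Origin: centre of the underside.
There are look-alikes about, which are no part of the job. There is more than one size of the brush; the one meant has the size given above.

How it is judged:
On the way, in this order (a step that is already met when the one before it is completed fails the run):
1. first wash: the tip, within 12 mm of the pot's axis and in line with it (0.15 rad), presses the screen with over 0.8 N (x of brush in the frame of pot between -0.012 and 0.012 m and y of brush in the frame of pot between -0.012 and 0.012 m and z of brush in the frame of pot between 0 and 0.075 m and angle between the z axis of brush and the z axis of pot, either way round below 0.15 rad and contact force between brush and pot above 0.8 N), for 0.1 s.
2. first wash: the tip is drawn up to the mouth (over 95 mm up the pot), still over the bore (x of brush in the frame of pot between -0.025 and 0.025 m and y of brush in the frame of pot between -0.025 and 0.025 m and z of brush in the frame of pot between 0.095 and 0.16 m), for 0.03 s.
3. second wash: the tip, within 12 mm of the pot's axis and in line with it (0.15 rad), presses the screen with over 0.8 N (all of step 1), for 0.1 s.
4. second wash: the tip is drawn up to the mouth (over 95 mm up the pot), still over the bore (all of step 2), for 0.03 s.
5. third wash: the tip, within 12 mm of the pot's axis and in line with it (0.15 rad), presses the screen with over 0.8 N (all of step 3), for 0.1 s.
6. third wash: the tip is drawn up to the mouth (over 95 mm up the pot), still over the bore (all of step 4), for 0.03 s.
At the end, for the whole second after the job is handed in: After the three washes the brush hangs at rest in the fork: its collar centre within 16 mm of the seat point, tilted less than 0.12 rad, carried by the rack (distance between brush_collar and rack_seat below 0.016 m and angle between brush's own z axis and vertical below 0.12 rad and contact force between brush and rack above 0.15 N and linear speed of brush below 0.03 m/s); the robot touches nothing.
It fails at once if the brush is pressed on the pot or its screen with more than 12 N (contact force between brush and pot above 12 N).
It fails at once if the jar is disturbed (moved over 20 mm) (distance of jar from where it was at the start of the episode above 0.02 m).
It fails at once if the tin is disturbed (moved over 20 mm) (distance of tin from where it was at the start of the episode above 0.02 m).
It fails at once if the cup is disturbed (moved over 20 mm) (distance of cup from where it was at the start of the episode above 0.02 m).
It also fails if it takes over 61 s, if anything falls off the work surface, if the arm or the gripper's body presses on something with over 40 N, if the wrist force passes 120 N, or if a joint passes its speed limit or range.

## Robot

A 7-joint arm with a two-finger parallel gripper is mounted at the origin on the work surface. World frame = base frame: x ahead of the robot, y to its left, z up, the work surface at z = 0. Lengths are in m, angles in rad, forces in N, time in s.
With the tool pointing down it reaches from about 0.4 to 0.85 m from the base axis. Payload 10.4 kg.
Tool frame: the origin (TCP) lies between the finger pads; the fingertips stand manip.tip_extent ahead of it and the grasp point (between the pads) lies 6 mm ahead of it (manip.tip_extent is the distance from the TCP to the fingertips, in m); z points along the fingers, y is the line along which they close (so a half turn about z gives the same grasp; the last joint's range is limited). The gripper opens to 85 mm and grips with 20 to 120 N. Pads are 22 mm wide; open, the fingers measure 114 mm over their backs; the gripper's body (76 mm by 85 mm) begins 54 mm behind the grasp point. The pads swing forward as they close: fully open they stand 13 mm farther back than shut.
Start: joints at [1.156, 0.332, -0.065, 1.46, 0.022, 1.35, -0.088], TCP at [0.239, -0.578, 0.256] pointing down, gripper open.
Joint ranges: [-2.6, 2.6], [-0.5, 2.12], [-1.47, 1.34], [0.16, 2.42], [-1.27, 4.41], [0.06, 2.06], [-2.6, 2.6]. Speed limits (rad/s): [2.22, 2.22, 2.79, 2.79, 3.14, 3.14, 3.14].

## Interface

Orientations are given as a unit quaternion [x, y, z, w].
In Python, from workcell import get_obs, optics, workorder, manip gives the robot as it stands.
- The arm moves only by the tool jog_arm, never from a script. Its argument "increments" is a list of rows, each a list of 7 numbers: the shift along the tool's x, y, z in m, then the turn, a rotation vector about the tool's x, y, z in rad, then the opening, from -1 (shut) to 1 (fully open). A call has 1 to 5 rows; each row is the pose to reach, as a shift and turn from the pose commanded when the call began, along the tool's axes at that moment; what a row does not reach only later rows make up. A row lasts 1/12 s, in which the tool goes at most 41.7 mm and 7.16 degrees, less where a joint would pass 70% of its speed; a pose out of reach is approached as far as the arm can. A call with a gripper value outside its range is refused whole. The fingers move at their own pace and stop on an object; "grip_force" is the grip in N (left out, the last holds). Time passes only in rows, so rows that repeat a pose let the fingers close. It gives the time, the measured TCP pose, the force, the opening and the grip force at its end, in the units of the state.
- get_obs(): the state, without advancing time (a new reading comes with each control period).
- optics.camera(name): name is "scene" or "top"; returns a dict with "color" (420x560x3 uint8, red, green, blue), "depth" (420x560 float32, m along the optical axis (not along the pixel's ray), 0 where there is no reading), "K" (3x3 intrinsics, pixels), "R" (3x3) and "t" (3): a world point X has camera coordinates R X + t. Camera axes: x right, y down, z forward; pixel columns grow to the right and rows downward; lengths in m; the calibration is good to about 2 mm. A picture is of the moment at which its call begins.
- workorder.hand_in(): hands the job in; it is judged then, once.
The state is a dict: "clock": time; "joint_pos": joint angles; "joint_velocities": joint speeds; "tau": joint torques, N m; "position": TCP position; "ee_rot": TCP orientation; "ft_force": force on the tool from outside, world axes, zero at the start; "torque": the same for the moment, N m; "grip_width": opening from 0.0 (shut) to 1.0 (fully open); "grasp_force": force on a finger pad.
Only numpy, scipy, OpenCV 4.12 (cv2) and the standard library are available. Lean on these libraries where they do the work, as an engineer would, in place of code of your own. Each camera call takes 0.05 s, during which the arm holds its last target. There are 200 camera calls.

## Working session

There is one attempt and no reset: what is moved stays moved. The work goes in short steps, Python scripts to look and compute and a tool call to move; the robot and the scene stay as the last step left them, time stands still between calls to the robot, and variables do not carry over. Pictures are saved under pics/ and viewed, at most 10 in all, crops included, and the job is handed in when it is done.

Besides the shell and the picture viewer there is one more tool, called after "Request:" by a JSON object that holds its "fn" and its "kwargs", one argument or row to a line. jog_arm: Moves the arm, as the interface text tells. Its arguments: {"type":"object","properties":{"increments":{"type":"array"},"grip_force":{"type":"number"}},"required":["increments"]}

```bash
mkdir -p pics; ls
python3 - <<'E'
from workcell import get_obs, optics, workorder, manip
import numpy as np, cv2
print(get_obs()); print(manip.tip_extent)
for n in ("scene","top"):
    c=optics.camera(n); np.savez(n+".npz",**c)
    cv2.imwrite(f"pics/{n}.png",c["color"][:,:,::-1])
    print(n,c["K"].tolist(),c["R"].round(4).tolist(),c["t"].round(4).tolist())
E
```

```text
pics
{'clock': 0.0, 'joint_pos': array([ 1.15638047,  0.33288076, -0.06468821,  1.46094806,  0.02157136,
        1.3498754 , -0.08850042]), 'joint_velocities': array([ 0.00142761,  0.00079634, -0.00050681, -0.00010275,  0.00194503,
       -0.00097784, -0.00019089]), 'tau': array([-1.69085688e-04, -6.25456166e+01,  4.92401782e-02, -3.91603410e+01,
        1.61472335e-02,  9.92636138e-03,  2.96933899e-05]), 'position': array([ 0.23853741, -0.5773257 ,  0.25550709]), 'ee_rot': array([ 9.80870774e-01,  1.94658731e-01, -1.57966911e-04, -6.90950087e-04]), 'ft_force': array([-0.00461681,  0.04501656,  1.329246  ]), 'torque': array([0.00537864, 0.0100477 , 0.03657267]), 'grasp_force': 0.0, 'grip_width': 0.9999956615073358}
0.025
scene [[502.52602554347845, 0.0, 288.38528351325647], [0.0, 502.52602554347845, 207.70652621155332], [0.0, 0.0, 1.0]] [[-0.376, 0.9266, -0.0091], [0.734, 0.2919, -0.6132], [-0.5655, -0.2372, -0.7899]] [0.1528, -0.3892, 1.4632]
top [[434.6951257781649, 0.0, 275.5363322042844], [0.0, 434.6951257781649, 205.43286256436463], [0.0, 0.0, 1.0]] [[-0.0053, -0.9998, -0.0186], [-0.9945, 0.0072, -0.1049], [0.105, 0.0179, -0.9943]] [0.0774, 0.6171, 1.1047]
```

View pics/scene.png

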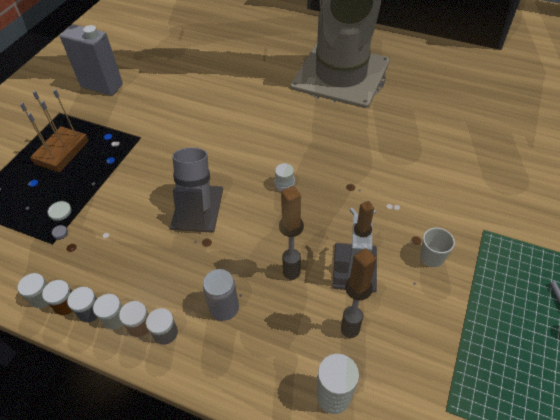

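View pics/top.png

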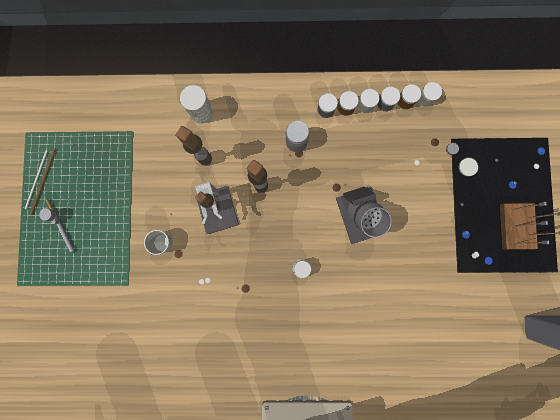

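The scene view shows three brushes: at (291,212) and (362,275), both standing on the table, and at (365,218), which sits in the rack at (355,265). The pot is at (192,180), the tin at (221,295), the jar at (285,178) and the cup at (436,247). In the top view the rack is at (215,208), the pot mouth at (375,220), the jar at (302,269), the cup at (157,242) and the tin at (297,133). The top view has brushes at (187,140), (257,172) and (204,199). I'll check the choice in one crop.

```bash
python3 - <<'E'
import numpy as np, cv2
s=np.load("scene.npz");t=np.load("top.npz")
a=cv2.resize(s["color"][170:350,265:405],None,fx=3.2,fy=3.2,interpolation=cv2.INTER_CUBIC)
b=cv2.resize(t["color"][160:250,165:265],None,fx=3.4,fy=3.4,interpolation=cv2.INTER_CUBIC)
im=np.zeros((a.shape[0],a.shape[1]+b.shape[1],3),np.uint8); im[:,:a.shape[1]]=a; im[:b.shape[0],a.shape[1]:]=b
cv2.imwrite("pics/crop1.png",im[:,:,::-1]); print(im.shape)
E
cat > h.py <<'E'
import numpy as np, cv2
from scipy.spatial.transform import Rotation as Rot
def cam(n,live=False):
    if live:
        from workcell import optics; return optics.camera(n)
    return dict(np.load(f"{n}.npz"))
def cloud(c):
    v,u=np.mgrid[:420,:560]; z=c["depth"]
    p=np.stack([(u-c["K"][0,2])/c["K"][0,0]*z,(v-c["K"][1,2])/c["K"][1,1]*z,z],-1)
    w=(p-c["t"])@c["R"]; w[z==0]=np.nan
    return w
def ray(c,u,v):
    d=c["R"].T@np.linalg.solve(c["K"],[u,v,1.]); return -c["R"].T@c["t"],d/np.linalg.norm(d)
def onz(c,u,v,z):
    o,d=ray(c,u,v); return o+d*(z-o[2])/d[2]
def meet(a,b):
    (o1,d1),(o2,d2)=a,b
    s=np.linalg.lstsq(np.stack([d1,-d2],1),o2-o1,rcond=None)[0]
    p,q=o1+s[0]*d1,o2+s[1]*d2
    return (p+q)/2,np.linalg.norm(p-q)
def proj(c,X):
    p=c["R"]@np.asarray(X)+c["t"]; q=c["K"]@p; return q[:2]/q[2]
E
```

```text
(576, 788, 3)
```

View pics/crop1.png

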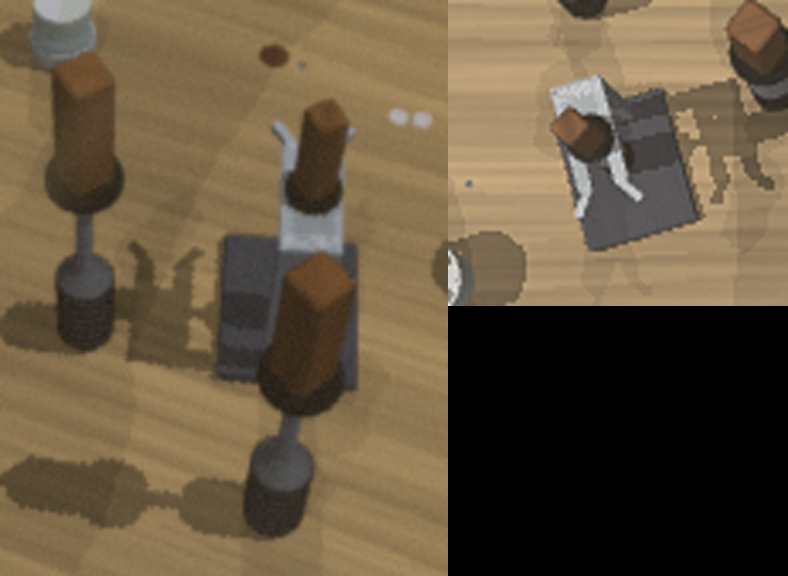

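The crop shows the brush in the fork at scene (365,218) and top (204,199). It is the smaller one and hangs by its collar. The other two are thicker look-alikes standing on the table. The fork opens towards the robot. Next I measure the rack, brush, pot and bystanders.

Run:
```python
from h import *
np.set_printoptions(precision=4,suppress=True)
for n in("scene","top"):
    c=cam(n);w=cloud(c);hsv=cv2.cvtColor(c["color"],cv2.COLOR_RGB2HSV)
    H,S,V=[hsv[...,i] for i in range(3)]
    print(n, "table z", np.nanmedian(w[300:320,100:200,2]) if n=="top" else np.nanmedian(w[330:360,200:250,2]))
    wood=(H<15)&(S>110)&(V<170)&(w[...,2]>0.12)&(w[...,2]<0.32)
    k,l,st,ce=cv2.connectedComponentsWithStats(wood.astype(np.uint8))
    for i in range(1,k):
        if st[i,4]>40:
            p=w[l==i]; zt=np.percentile(p[:,2],97); top=p[p[:,2]>zt-0.006]
            print(" wood",ce[i],st[i,4],"z",np.percentile(p[:,2],[2,50,98]),"topc",top.mean(0),len(top),"ext",top.max(0)-top.min(0))
    fork=(S<60)&(V>110)&(w[...,2]>0.135)&(w[...,2]<0.165)
    k,l,st,ce=cv2.connectedComponentsWithStats(fork.astype(np.uint8))
    for i in range(1,k):
        if st[i,4]>40: 
            p=w[l==i]; print(" fork?",ce[i],st[i,4],p.mean(0),p.min(0),p.max(0))
    # rack plate: dark at z~0.01
    pl=(V<110)&(S<80)&(abs(w[...,2]-0.010)<0.006)
    k,l,st,ce=cv2.connectedComponentsWithStats(pl.astype(np.uint8))
    for i in range(1,k):
        if st[i,4]>150: 
            uv=np.argwhere(l==i)[:,::-1]; q=np.array([onz(c,u,v,0.01)[:2] for u,v in uv]).astype(np.float32)
            print(" plate?",ce[i],st[i,4],cv2.minAreaRect(q))
    tall=(w[...,2]>0.02)
    if n=="top":
      k,l,st,ce=cv2.connectedComponentsWithStats(tall.astype(np.uint8))
      for i in range(1,k):
        if st[i,4]>80: 
            p=w[l==i]; zt=np.percentile(p[:,2],98); print(" tall",ce[i],st[i,4],"zmax",zt, "topc",p[p[:,2]>zt-.008].mean(0))
```

```text
scene table z 0.0008604089664172355
 wood [365.1896 263.9384] 211 z [0.2107 0.2675 0.271 ] topc [0.7513 0.2679 0.2687] 123 ext [0.0277 0.0301 0.0068]
 fork? [354.1791 215.3881] 67 [0.5917 0.2122 0.1507] [0.5747 0.1994 0.1478] [0.6107 0.22   0.1541]
 fork? [361.6352 241.8607] 244 [0.6447 0.2432 0.1506] [0.6199 0.2228 0.145 ] [0.6632 0.263  0.1543]
 plate? [311.3605  73.8222] 613 ((0.0453404039144516, -0.06887319684028625), (0.20229589939117432, 0.1473436802625656), 54.144287109375)
 plate? [329.5281  96.3258] 178 ((0.118474580347538, 0.0029435306787490845), (0.014420634135603905, 0.22601208090782166), 1.4597628116607666)
 plate? [212.2016 208.7162] 511 ((0.5850011110305786, -0.11728718876838684), (0.1323108673095703, 0.038940638303756714), 13.685585021972656)
 plate? [340.9168 264.3404] 661 ((0.6197915077209473, 0.2073618471622467), (0.1121133491396904, 0.03486008569598198), 14.88498306274414)
top table z -0.0012702102452250008
 wood [182.8333 133.    ] 132 z [0.2643 0.2674 0.2704] topc [0.7487 0.2651 0.2675] 130 ext [0.0301 0.0295 0.0074]
 wood [254.1447 167.9245] 159 z [0.2282 0.267
[... 1170 characters left out ...]
041 topc [0.7485 0.2647 0.267 ]
 tall [257.334  175.8223] 467 zmax 0.2700968501350807 topc [0.6733 0.1132 0.2674]
 tall [207.3116 199.1474] 597 zmax 0.224521600049502 topc [0.6178 0.2342 0.2225]
 tall [367.541  212.5588] 1514 zmax 0.15652268634611438 topc [ 0.5892 -0.1523  0.1546]
 tall [522.3853 225.3393] 1609 zmax 0.16387976839901308 topc [ 0.5623 -0.5427  0.1651]
 tall [ 47.4946 215.0761] 184 zmax 0.05879904744834326 topc [0.5972 0.669  0.0555]
 tall [154.9603 241.9338] 302 zmax 0.06720318626746616 topc [0.5227 0.3786 0.0634]
 tall [301.5414 268.4286] 266 zmax 0.05841823566074033 topc [0.4538 0.0071 0.0542]
 tall [544.814 330.165] 903 zmax 0.1455739432474237 topc [ 0.306  -0.5669  0.1433]
```

Run:
```python
from h import *
np.set_printoptions(precision=4,suppress=True)
s=cam("scene");t=cam("top")
a=cv2.resize(s["color"][140:235,160:235],None,fx=5,fy=5,interpolation=cv2.INTER_CUBIC)
b=cv2.resize(t["color"][180:250,330:400],None,fx=5.5,fy=5.5,interpolation=cv2.INTER_CUBIC)
im=np.zeros((475,375+385,3),np.uint8); im[:,:375]=a; im[:385,375:]=b
cv2.imwrite("pics/pot.png",im[:,:,::-1])
# brush handle yaw
w=cloud(t);hsv=cv2.cvtColor(t["color"],cv2.COLOR_RGB2HSV)
for n,c,box in(("top",t,(185,215,185,205)),("scene",s,(350,380,195,240))):
    w=cloud(c);u0,u1,v0,v1=box
    m=np.zeros((420,560),bool); m[v0:v1,u0:u1]=True
    m&=abs(w[...,2]-0.224)<0.005
    uv=np.argwhere(m)[:,::-1]; q=np.array([onz(c,u,v,0.224)[:2] for u,v in uv],np.float32)
    print(n,len(q),cv2.minAreaRect(q),q.mean(0))
    # collar top z=.156
    m=np.zeros((420,560),bool); m[v0:v1+15,u0:u1]=True
    hs=cv2.cvtColor(c["color"],cv2.COLOR_RGB2HSV)
    m&=(abs(w[...,2]-0.157)<0.006)&(hs[...,2]<80)
    q=w[m]; print(" collar",len(q),q.mean(0) if len(q) else 0, cv2.minEnclosingCircle(q[:,:2].astype(np.float32)))
# rack frame extents of fork pts, both views
yaw=np.deg2rad(15.8); R=np.array([[np.cos(yaw),np.sin(yaw)],[-np.sin(yaw),np.cos(yaw)]])
for c in(s,t):
    w=cloud(c);hs=cv2.cvtColor(c["color"],cv2.COLOR_RGB2HSV)
    m=(hs[...,1]<60)&(hs[...,2]>110)&(abs(w[...,2]-.150)<.006)&(abs(w[...,1]-.23)<.06)&(abs(w[...,0]-.61)<.08)
    q=(w[m][:,:2]-[.610,.231])@R.T
    for lo in np.arange(-50,55,10):
        k=q[(q[:,0]*1e3>lo)&(q[:,0]*1e3<lo+10)]
        if len(k): 
            y=np.sort(k[:,1])*1e3; print(lo,len(k),"y neg",y[y<0][[0,-1]].round(1) if (y<0).any() else "", "pos",y[y>0][[0,-1]].round(1) if (y>0).any() else "")
```

```text
top 80 ((0.6176841259002686, 0.23366679251194), (0.020468195900321007, 0.01848636008799076), 45.071563720703125) [0.6179 0.2342]
 collar 66 [0.6153 0.2289 0.1553] ((0.6176389455795288, 0.23474198579788208), 0.016869455575942993)
scene 112 ((0.6201879382133484, 0.2367490530014038), (0.02239776775240898, 0.021259639412164688), 44.86594772338867) [0.6199 0.2369]
 collar 128 [0.6258 0.2374 0.1566] ((0.6187407970428467, 0.23611482977867126), 0.016872182488441467)
-50 3 y neg [-19.7 -15.8] pos [26.5 26.5]
-40 24 y neg [-21.7  -9.9] pos [24.2 26.9]
-30 18 y neg [-15.4  -7.7] pos 
-20 22 y neg [-15.4  -7.6] pos 
-10 10 y neg [-14.9  -9.2] pos [19.  19.1]
10 3 y neg [-13.8 -13.8] pos [19.1 19.3]
20 59 y neg [-15.3  -0.7] pos [ 0.7 19.3]
30 88 y neg [-15.4  -0.6] pos [ 0.9 19.6]
40 86 y neg [-15.1  -0.3] pos [ 1.3 19.4]
50 8 y neg [-15.   -0.4] pos [ 1.4 17.8]
-50 3 y neg [-21. -21.] pos [20.3 23. ]
-40 27 y neg [-24.2 -11.4] pos [14.7 24.7]
-30 33 y neg [-16.8  -7.8] pos [ 9.5 18.1]
-20 37 y neg [-16.7  -7.7] pos [ 9.  19.3]
-10 28 y neg [-17.1  -8. ] pos [ 9.3 18.4]
0 3 y neg [-16.2 -14.9] pos [18.7 18.7]
10 2 y neg [-16.  -14.6] pos 
20 22 y neg [-16.9  -0.3] pos [1.2 1.7]
30 56 y neg [-16.5  -0.4] pos [ 0.5 18.6]
40 65 y neg [-16.6  -0.4] pos [ 0.6 19. ]
50 7 y neg [-16.1  -3.8] pos [ 3.6 12.8]
```

View pics/pot.png

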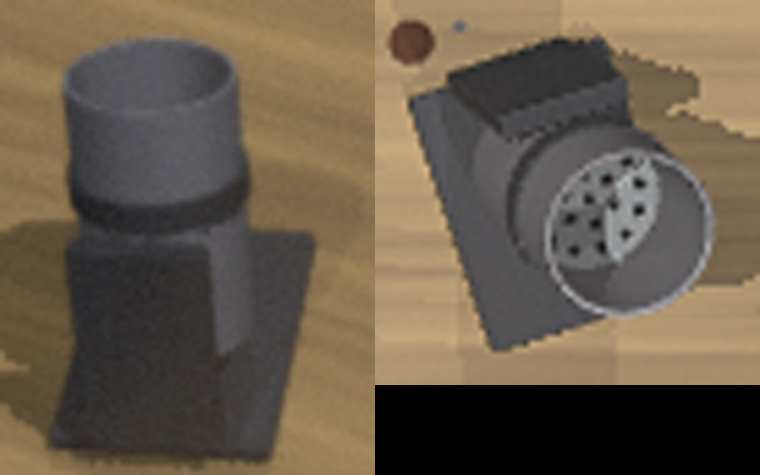

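The pot crop shows the rim as a bright ring in the top view, centred near (376,222). The perforated screen is visible inside. In the scene view the mouth ellipse is near (190,156). Next I fit the rim circle and the axis.

Run:
```python
from h import *
from scipy.optimize import least_squares
np.set_printoptions(precision=4,suppress=True)
s=cam("scene");t=cam("top")
hs=cv2.cvtColor(t["color"],cv2.COLOR_RGB2HSV); w=cloud(t)
m=np.zeros((420,560),bool); m[200:242,355:398]=True
m&=(hs[...,1]<45)&(hs[...,2]>125)&(w[...,2]>0.125)
p=w[m]; c=p.mean(0); print(len(p),c,"z",p[:,2].min(),p[:,2].max())
for _ in range(3):
    c=p.mean(0);n=np.linalg.svd(p-c)[2][2]; n*=np.sign(n[2]); d=(p-c)@n; p=p[abs(d)<0.004]
print(len(p),"normal",n,"tilt",np.degrees(np.arccos(n[2])),"az",np.degrees(np.arctan2(n[1],n[0])))
uv=np.argwhere(m)[:,::-1].astype(np.int32); e=cv2.fitEllipse(cv2.convexHull(uv)); print("ellipse",e)
# outer wall cloud, both views
P=[]
for cc,box in((s,(172,210,150,186)),(t,(345,398,190,242))):
    ww=cloud(cc);u0,u1,v0,v1=box; q=ww[v0:v1,u0:u1].reshape(-1,3)
    q=q[(q[:,2]>.085)&(q[:,2]<.165)]; P.append(q); print(len(q))
Q=np.concatenate(P)
def axis(a): return np.array([np.sin(a[0])*np.cos(a[1]),np.sin(a[0])*np.sin(a[1]),np.cos(a[0])])
def res(x,Q=Q):
    A=axis(x[2:]);o=np.array([x[0],x[1],.1475]);v=Q-o;h=v@A
    r=np.linalg.norm(v-np.outer(h,A),axis=1)
    return np.minimum(abs(r-.037),abs(r-.034))*np.where(h<.004,1,1)
for az0 in(-100,-130,-60):
    f=least_squares(res,[.575,-.165,np.deg2rad(20),np.deg2rad(az0)],loss="soft_l1",f_scale=.0015)
    print("cyl mouth",f.x[:2],"tilt,az",np.degrees(f.x[2:]),f.cost)
    A=axis(f.x[2:]); h=(Q-[*f.x[:2],.1475])@A; print("h top",np.percentile(h,[90,98,99.5]))
# rim circle centre from rays onto plane of fitted tilt
A=axis(f.x[2:])
def onpl(c,u,v,o): 
    a,d=ray(c,u,v); return a+d*((o-a)@A)/(d@A)
o=np.array([*f.x[:2],.1475])
q=np.array([onpl(t,u,v,o) for u,v in uv]); ex=np.cross([0,0,1.],A);ex/=np.linalg.norm(ex);ey=np.cross(A,ex)
xy=np.stack([(q-o)@ex,(q-o)@ey],1).astype(np.float32); cc,r=cv2.minEnclosingCircle(xy); print("rim circle",cc,r,o+cc[0]*ex+cc[1]*ey)
```

```text
86 [ 0.5628 -0.1655  0.1461] z 0.1326105385980842 0.1610660442746129
86 normal [-0.3199 -0.1051  0.9416] tilt 19.677514698040792 az -161.80992775928024
ellipse ((375.8323059082031, 221.97662353515625), (28.862363815307617, 31.28177261352539), 50.47710037231445)
1248
1125
cyl mouth [ 0.5623 -0.1618] tilt,az [  29.124  -160.5454] 0.00655383081040282
h top [-0.0048  0.0019  0.0043]
cyl mouth [ 0.5623 -0.1618] tilt,az [  29.1194 -160.3749] 0.006553747241787017
h top [-0.0048  0.0019  0.0042]
cyl mouth [ 0.5623 -0.1619] tilt,az [  29.1357 -160.3137] 0.006553807697837033
h top [-0.0048  0.0019  0.0043]
rim circle (0.0007953598978929222, 0.002362647792324424) 0.03935966640710831 [ 0.5645 -0.1619  0.1487]
```

Run:
```python
from h import *
np.set_printoptions(precision=4,suppress=True)
s=cam("scene");t=cam("top")
ti=np.deg2rad(20)
for azd in(-160,-164):
    az=np.deg2rad(azd); A=np.array([np.sin(ti)*np.cos(az),np.sin(ti)*np.sin(az),np.cos(ti)])
    ex=np.array([-np.cos(az)*np.cos(ti),-np.sin(az)*np.cos(ti),np.sin(ti)]);ey=np.cross(A,ex)
    o=np.array([.5635,-.164,.1475])
    hs=cv2.cvtColor(t["color"],cv2.COLOR_RGB2HSV); w=cloud(t)
    m=np.zeros((420,560),bool); m[200:242,355:398]=True
    m&=(hs[...,1]<45)&(hs[...,2]>125)&(w[...,2]>0.125)
    def rim(c,uv):
        X=[]
        for u,v in uv:
            a,d=ray(c,u,v); X.append(a+d*((o-a)@A)/(d@A))
        X=np.array(X)-o; xy=np.stack([X@ex,X@ey],1).astype(np.float32)
        M=np.c_[2*xy,np.ones(len(xy))]; k=np.linalg.lstsq(M,(xy**2).sum(1),rcond=None)[0]
        return k[:2]*1e3,1e3*np.sqrt(k[2]+k[0]**2+k[1]**2),o+k[0]*ex+k[1]*ey
    print(azd,"top",rim(t,np.argwhere(m)[:,::-1]))
    # scene: cloud points near rim plane, outside
    ws=cloud(s); v,u=np.mgrid[145:175,168:212]; q=ws[145:175,168:212]
    X=q-o; h=X@A; r=np.linalg.norm(X-h[...,None]*A,axis=-1)
    k=(abs(h)<.003)&(r<.045)
    uv=np.stack([u[k],v[k]],1); print(len(uv),"scene",rim(s,uv))
    # walls: radial residual, split by view
    for n,c,b in(("s",s,(168,212,145,190)),("t",t,(345,398,190,242))):
        q=cloud(c)[b[2]:b[3],b[0]:b[1]].reshape(-1,3); X=q-o; h=X@A; k=(h<-.004)&(h>-.04); x,y=X@ex,X@ey
        rr=np.hypot(x,y); k&=(abs(rr-.0355)<.008)
        for lo in(-40,-31,-22,-13,-4): 
            kk=k&(h*1e3>lo)&(h*1e3<lo+9)
            if kk.sum()>15:
                M=np.c_[2*x[kk],2*y[kk],np.ones(kk.sum())]; z=np.linalg.lstsq(M,x[kk]**2+y[kk]**2,rcond=None)[0]
                print(n,lo,kk.sum(),z[:2]*1e3,1e3*np.sqrt(z[2]+z[0]**2+z[1]**2))
    # holder plate, long edges
```

```text
-160 top (array([1.8359, 1.365 ]), np.float64(35.30382017204924), array([ 0.5647, -0.1621,  0.1481]))
147 scene (array([3.9028, 3.3517]), np.float64(35.544054671431184), array([ 0.5658, -0.1596,  0.1488]))
s -40 140 [2.2413 2.4114] 35.6016639490455
s -31 204 [2.3992 2.972 ] 35.54386870939547
s -22 229 [2.3601 2.7313] 35.35963529372927
s -13 254 [2.5897 2.97  ] 35.23069718100717
t -40 78 [2.7962 1.3772] 35.287660227760455
t -31 90 [2.658  1.3907] 35.32530305024591
t -22 93 [2.6014 1.5752] 35.32515005841761
t -13 89 [2.6254 1.8793] 35.17678025138478
-164 top (array([1.7167, 1.5247]), np.float64(35.193786504129406), array([ 0.5646, -0.1621,  0.1481]))
149 scene (array([3.771 , 3.4587]), np.float64(35.56060633931354), array([ 0.566 , -0.1597,  0.1488]))
s -40 146 [2.0279 3.3337] 35.60701958876479
s -31 205 [2.1665 3.673 ] 35.57195184129294
s -22 233 [2.2016 3.3196] 35.32995438375446
s -13 249 [2.3724 3.3734] 35.25756975662403
t -40 79 [2.6415 2.5095] 35.34111861083726
t -31 89 [2.5363 2.2079] 35.345141204623765
t -22 95 [2.4876 2.118 ] 35.271566820348866
t -13 87 [2.492  2.2967] 35.21737722340061
```

```bash
cat >> h.py <<'E'
A=np.array([np.sin(np.deg2rad(20))*np.cos(np.deg2rad(-162)),np.sin(np.deg2rad(20))*np.sin(np.deg2rad(-162)),np.cos(np.deg2rad(20))])
MOUTH=np.array([.5649,-.1612,.1483]); RX=np.array([np.cos(np.deg2rad(15.8)),np.sin(np.deg2rad(15.8)),0]); SEAT=np.array([.6097,.2322,.150])
DOWN=Rot.from_matrix(np.array([[1,1,0],[1,-1,0],[0,0,-2**.5]]).T/2**.5)   # tool x at yaw 45 deg, z down
TILT=Rot.align_vectors([-A],[[0,0,-1.]])[0]*DOWN
def plan(wps,p=None,R=None):
    "increments between successive (pos,Rot) targets, from the measured pose"
    from workcell import get_obs
    o=get_obs(); p=o["position"] if p is None else p; R=Rot.from_quat(o["ee_rot"]) if R is None else R
    for q,Q in wps:
        print((R.inv().apply(np.asarray(q)-p)).round(4),(R.inv()*Q).as_rotvec().round(3)); p,R=np.asarray(q),Q
E
python3 - <<'E'
from h import *
np.set_printoptions(suppress=True)
plan([((.36,-.45,.33),DOWN),((.46,-.28,.33),DOWN),((.53,-.09,.33),DOWN),((.58,.10,.33),DOWN),((.618,.2345,.33),DOWN)])
E
```

```text
[ 0.1609 -0.0714 -0.0743] [-0.001 -0.    -0.394]
[ 0.1909 -0.0495  0.    ] [0. 0. 0.]
[ 0.1838 -0.0849  0.    ] [0. 0. 0.]
[ 0.1697 -0.099   0.    ] [0. 0. 0.]
[ 0.122  -0.0682  0.    ] [0. 0. 0.]
```

Request:
{"fn": "jog_arm", "kwargs": {
  "increments": [
    [0.161,-0.071,-0.074,0,0,-0.394,1],
    [0.161,-0.071,-0.074,0,0,-0.394,1],
    [0.161,-0.071,-0.074,0,0,-0.394,1],
    [0.161,-0.071,-0.074,0,0,-0.394,1],
    [0.161,-0.071,-0.074,0,0,-0.394,1]
  ]
}}

```text
clock: 0.52
position: [0.3639, -0.447, 0.3322]
ee_rot: [0.923, 0.386, 0.001, 0.001]
ft_force: [0.8, 1.0, -0.6]
grip_width: 0.998
grasp_force: 0.0
```

Request:
{"fn": "jog_arm", "kwargs": {
  "increments": [
    [0.191,-0.05,0,0,0,0,1],
    [0.191,-0.05,0,0,0,0,1],
    [0.191,-0.05,0,0,0,0,1],
    [0.191,-0.05,0,0,0,0,1],
    [0.191,-0.05,0,0,0,0,1]
  ]
}}

```text
clock: 0.93
position: [0.4615, -0.2763, 0.3303]
ee_rot: [0.923, 0.384, 0.0, -0.0]
ft_force: [0.9, 0.2, -0.4]
grip_width: 1.003
grasp_force: 0.0
```

Request:
{"fn": "jog_arm", "kwargs": {
  "increments": [
    [0.184,-0.085,0,0,0,0,1],
    [0.184,-0.085,0,0,0,0,1],
    [0.184,-0.085,0,0,0,0,1],
    [0.184,-0.085,0,0,0,0,1],
    [0.184,-0.085,0,0,0,0,1]
  ]
}}

```text
clock: 1.35
position: [0.5302, -0.0868, 0.3302]
ee_rot: [0.924, 0.383, 0.0, -0.0]
ft_force: [0.8, 0.6, -0.0]
grip_width: 0.998
grasp_force: 0.0
```

Request:
{"fn": "jog_arm", "kwargs": {
  "increments": [
    [0.17,-0.099,0,0,0,0,1],
    [0.17,-0.099,0,0,0,0,1],
    [0.17,-0.099,0,0,0,0,1],
    [0.17,-0.099,0,0,0,0,1],
    [0.17,-0.099,0,0,0,0,1]
  ]
}}

```text
clock: 1.77
position: [0.5799, 0.1044, 0.3301]
ee_rot: [0.923, 0.384, 0.0, -0.001]
ft_force: [0.2, 1.2, -0.4]
grip_width: 0.997
grasp_force: 0.0
```

Request:
{"fn": "jog_arm", "kwargs": {
  "increments": [
    [0.123,-0.0685,0,0,0,0,1],
    [0.123,-0.0685,0,0,0,0,1],
    [0.123,-0.0685,0,0,0,0,1],
    [0.123,-0.0685,0,0,0,0,1],
    [0.123,-0.0685,0,0,0,0,1]
  ]
}}

```text
clock: 2.18
position: [0.6174, 0.2413, 0.3287]
ee_rot: [0.922, 0.386, -0.001, -0.002]
ft_force: [0.2, 0.5, 0.4]
grip_width: 1.001
grasp_force: 0.0
```

Request:
{"fn": "jog_arm", "kwargs": {
  "increments": [
    [0,0,0.03,0,0,0,1],
    [0,0,0.06,0,0,0,1],
    [0,0,0.07,0,0,0,1],
    [0,0,0.07,0,0,0,1]
  ]
}}

```text
clock: 2.52
position: [0.6177, 0.2339, 0.2573]
ee_rot: [0.924, 0.382, -0.003, 0.0]
ft_force: [0.4, 0.4, 0.7]
grip_width: 1.002
grasp_force: 0.0
```

Run:
```python
from h import *
from workcell import optics,get_obs
np.set_printoptions(precision=4,suppress=True)
s=optics.camera("scene");t=optics.camera("top"); o=get_obs(); print(o["position"],o["clock"])
a=cv2.resize(s["color"][150:290,300:420],None,fx=3.3,fy=3.3); b=cv2.resize(t["color"][140:240,150:260],None,fx=3.3,fy=3.3)
im=np.zeros((max(a.shape[0],b.shape[0]),a.shape[1]+b.shape[1],3),np.uint8); im[:a.shape[0],:a.shape[1]]=a; im[:b.shape[0],a.shape[1]:]=b
cv2.imwrite("pics/approach.png",im[:,:,::-1])
```

```text
[0.6189 0.2352 0.2614] 2.6167
```

View pics/approach.png

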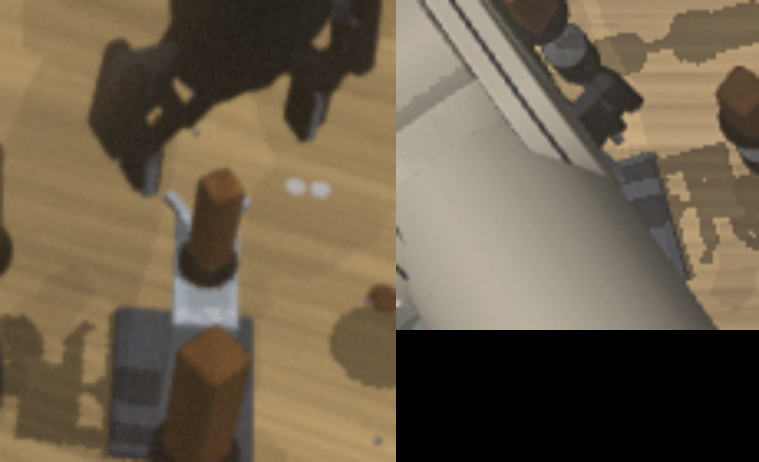

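The gripper straddles the brush handle (crop (220,200)) with a finger on either side at (150,170) and (310,120). I go down and close.

Request:
{"fn": "jog_arm", "kwargs": {
  "increments": [
    [0,0,0.03,0,0,0,1],
    [0,0,0.055,0,0,0,1],
    [0,0,0.065,0,0,0,1],
    [0,0,0.065,0,0,0,1],
    [0,0,0.065,0,0,0,0.3]
  ]
}}

```text
clock: 3.03
position: [0.6191, 0.236, 0.197]
ee_rot: [0.924, 0.383, 0.001, -0.0]
ft_force: [0.8, -0.2, 1.0]
grip_width: 0.882
grasp_force: 0.0
```

Request:
{"fn": "jog_arm", "kwargs": {
  "increments": [
    [0,0,0,0,0,0,-0.4],
    [0,0,0,0,0,0,-1],
    [0,0,0,0,0,0,-1],
    [0,0,0,0,0,0,-1],
    [0,0,0,0,0,0,-1]
  ],
  "grip_force": 50
}}

```text
clock: 3.45
position: [0.6188, 0.2359, 0.1961]
ee_rot: [0.924, 0.383, 0.001, 0.0]
ft_force: [-1.2, 1.2, 2.9]
grip_width: 0.225
grasp_force: 50.8
```

Request:
{"fn": "jog_arm", "kwargs": {
  "increments": [
    [0,0,0,0,0,0,-1],
    [0,0,0,0,0,0,-1],
    [0,0,0,0,0,0,-1]
  ]
}}

```text
clock: 3.7
position: [0.6188, 0.2359, 0.196]
ee_rot: [0.924, 0.383, 0.001, 0.0]
ft_force: [-0.7, -0.2, 5.6]
grip_width: 0.224
grasp_force: 51.1
```

Request:
{"fn": "jog_arm", "kwargs": {
  "increments": [
    [0,0,-0.005,0,0,0,-1],
    [0,0,-0.005,0,0,0,-1],
    [-0.0175,-0.01,-0.005,0,0,0,-1],
    [-0.035,-0.0195,-0.005,0,0,0,-1],
    [-0.0525,-0.0293,-0.005,0,0,0,-1]
  ]
}}

```text
clock: 4.12
position: [0.5597, 0.2191, 0.1996]
ee_rot: [0.924, 0.383, -0.0, -0.0]
ft_force: [-0.2, 0.3, -0.5]
grip_width: 0.232
grasp_force: 50.3
```

Request:
{"fn": "jog_arm", "kwargs": {
  "increments": [
    [-0.0175,-0.01,0,0,0,0,-1],
    [-0.035,-0.0195,0,0,0,0,-1],
    [-0.05,-0.028,0,0,0,0,-1],
    [-0.05,-0.028,0,0,0,0,-1],
    [-0.05,-0.028,0,0,0,0,-1]
  ]
}}

```text
clock: 4.53
position: [0.5054, 0.2034, 0.2005]
ee_rot: [0.924, 0.383, 0.0, 0.001]
ft_force: [1.0, -0.5, -1.2]
grip_width: 0.231
grasp_force: 50.3
```

Run:
```python
from h import *
from workcell import optics,get_obs
np.set_printoptions(precision=4,suppress=True)
s=optics.camera("scene");o=get_obs(); print(o["position"],o["ee_rot"],o["clock"],o["ft_force"],o["grip_width"])
R=Rot.from_quat(o["ee_rot"]); z=R.apply([0,0,1]); p=o["position"]
for d in(.046,.171): print(d,proj(s,p+z*d))
c=s["color"][140:300,290:430].copy(); c=cv2.resize(c,None,fx=3.5,fy=3.5); cv2.imwrite("pics/out.png",c[:,:,::-1])
o=o["position"]
plan([((.525,.18,.36),DOWN),((.50,.02,.42),DOWN),(MOUTH+A*(.171+.03),TILT),(MOUTH+A*.171,TILT),(MOUTH-A*.03+A*.171,TILT)])
```

```text
[0.506  0.2036 0.2005] [0.9239 0.3827 0.0003 0.0003] 4.5833 [ 0.3941  0.6247 -0.9399] 0.2325275826435943
0.046 [363.1678 181.204 ]
0.171 [356.9767 218.4371]
[-0.0032  0.0303 -0.1595] [ 0.001 -0.     0.   ]
[-0.1308  0.0955 -0.06  ] [0. 0. 0.]
[-0.1435  0.1428  0.0828] [-0.158  0.311  0.   ]
[ 0.   -0.    0.03] [0. 0. 0.]
[ 0.   -0.    0.03] [0. 0. 0.]
```

View pics/out.png

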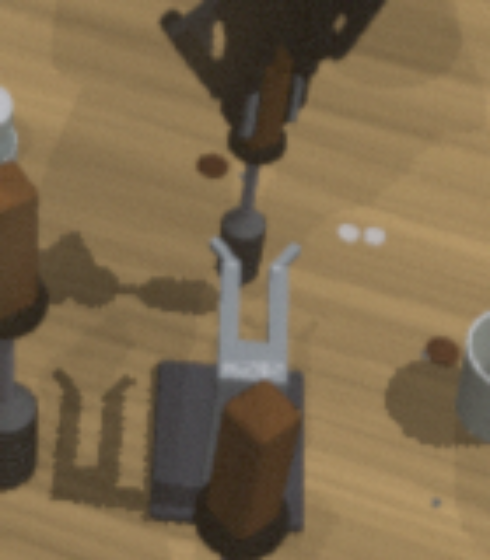

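The brush is held upright with its collar at crop (257,145) and its tip near (240,280), matching the prediction, and it is clear of the fork. Now over to the pot.

Request:
{"fn": "jog_arm", "kwargs": {
  "increments": [
    [-0.003,0.03,-0.16,0,0,0,-1],
    [-0.003,0.03,-0.16,0,0,0,-1],
    [-0.003,0.03,-0.16,0,0,0,-1],
    [-0.003,0.03,-0.16,0,0,0,-1],
    [-0.003,0.03,-0.16,0,0,0,-1]
  ]
}}

```text
clock: 5.0
position: [0.528, 0.1802, 0.3678]
ee_rot: [0.924, 0.382, 0.005, 0.0]
ft_force: [0.4, 0.3, -0.9]
grip_width: 0.231
grasp_force: 50.4
```

Request:
{"fn": "jog_arm", "kwargs": {
  "increments": [
    [-0.131,0.095,-0.06,0,0,0,-1],
    [-0.131,0.095,-0.06,0,0,0,-1],
    [-0.131,0.095,-0.06,0,0,0,-1],
    [-0.131,0.095,-0.06,0,0,0,-1],
    [-0.131,0.095,-0.06,0,0,0,-1]
  ]
}}

```text
clock: 5.42
position: [0.5, 0.0131, 0.4227]
ee_rot: [0.926, 0.379, 0.001, 0.002]
ft_force: [0.6, -1.2, -2.1]
grip_width: 0.228
grasp_force: 50.4
```

Request:
{"fn": "jog_arm", "kwargs": {
  "increments": [
    [-0.036,0.036,0.02,-0.04,0.078,0,-1],
    [-0.072,0.071,0.035,-0.079,0.156,0,-1],
    [-0.1,0.1,0.05,-0.12,0.234,0,-1],
    [-0.13,0.13,0.07,-0.158,0.311,0,-1],
    [-0.135,0.135,0.07,-0.158,0.311,0,-1]
  ]
}}

```text
clock: 5.83
position: [0.4971, -0.1746, 0.3486]
ee_rot: [0.91, 0.375, 0.175, 0.015]
ft_force: [0.8, -0.5, -0.1]
grip_width: 0.226
grasp_force: 50.3
```

Request:
{"fn": "jog_arm", "kwargs": {
  "increments": [
    [0,0,0,0,0,0,-1],
    [0,0,0,0,0,0,-1]
  ]
}}

```text
clock: 6.0
position: [0.4989, -0.1727, 0.3491]
ee_rot: [0.911, 0.375, 0.172, 0.013]
ft_force: [1.1, 1.3, -0.8]
grip_width: 0.224
grasp_force: 50.3
```

Run:
```python
from h import *
from workcell import optics,get_obs
np.set_printoptions(precision=4,suppress=True)
o=get_obs(); print(o["position"],o["clock"],o["ft_force"], o["ft_force"]@A)
s=optics.camera("scene");t=optics.camera("top")
a=cv2.resize(s["color"][90:240,130:260],None,fx=3.2,fy=3.2); b=cv2.resize(t["color"][160:270,310:420],None,fx=3.2,fy=3.2)
im=np.zeros((max(a.shape[0],b.shape[0]),a.shape[1]+b.shape[1],3),np.uint8); im[:a.shape[0],:a.shape[1]]=a; im[:b.shape[0],a.shape[1]:]=b
cv2.imwrite("pics/hover.png",im[:,:,::-1])
R=Rot.from_quat(o["ee_rot"]); z=R.apply([0,0,1]); X=o["position"]+z*.171
print("tip px",proj(s,X),proj(t,X)," tip in pot",(X-MOUTH)@A)
plan([(MOUTH+A*.171,TILT),(MOUTH-A*.03+A*.171,TILT)])
```

```text
[ 0.4989 -0.1727  0.3491] 6.0 [ 1.0961  1.3207 -0.7675] -1.2173579324835209
tip px [191.3045 138.4651] [376.3133 225.5709]  tip in pot 0.0403290508795764
[-0.0134  0.0067  0.041 ] [-0.001 -0.     0.001]
[ 0.   -0.    0.03] [0. 0. 0.]
```

View pics/hover.png

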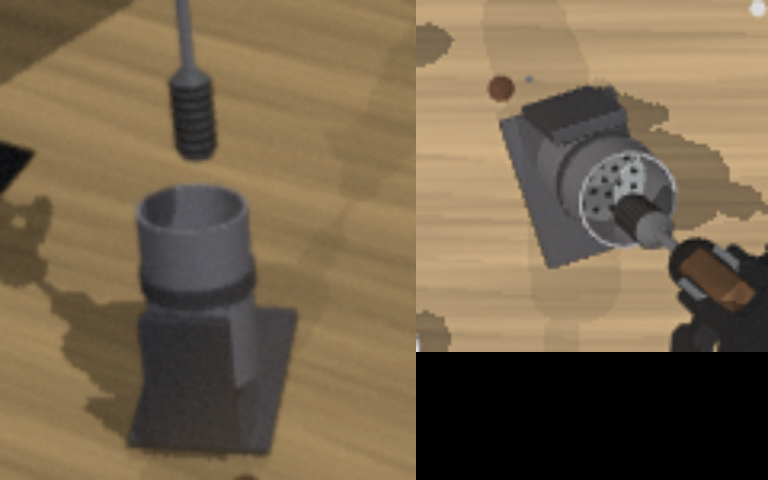

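The scene crop shows the tip at (195,155) above the mouth, and the top crop shows it at (625,205) over the bore, both as predicted. I move it onto the axis at the mouth, and estimate the screen height from the first top depth image as a guide.

Request:
{"fn": "jog_arm", "kwargs": {
  "increments": [
    [-0.006,0.003,0,0,0,0,-1],
    [-0.0134,0.0067,0.01,0,0,0,-1],
    [-0.0134,0.0067,0.035,0,0,0,-1],
    [-0.0134,0.0067,0.06,0,0,0,-1],
    [-0.0134,0.0067,0.06,0,0,0,-1]
  ]
}}

```text
clock: 6.52
position: [0.5138, -0.1765, 0.2856]
ee_rot: [0.91, 0.378, 0.171, 0.011]
ft_force: [0.1, 0.4, -2.4]
grip_width: 0.23
grasp_force: 50.1
```

```bash
cat >> h.py <<'E'
def tip():
    from workcell import get_obs
    o=get_obs(); z=Rot.from_quat(o["ee_rot"]).apply([0,0,1]); X=o["position"]+z*.171-MOUTH; h=X@A
    print("clk",round(o["clock"],2),"tip z in pot mm",round(125+h*1e3,1),"off-axis world mm",((X-h*A)*1e3).round(1),"tilt deg",np.degrees(np.arccos(-z@A)).round(2),"F.A",round(o["ft_force"]@A,2),o["ft_force"].round(2))
E
python3 - <<'E'
from h import *
t=cam("top");w=cloud(t);X=w[195:245,350:400].reshape(-1,3)-MOUTH;h=X@A;r=np.linalg.norm(X-np.outer(h,A),axis=1)
k=(r<.026)&(h<-.03); print("screen z",(125+1e3*np.percentile(h[k],[10,30,50,70,90])).round(1),k.sum())
tip()
plan([(MOUTH-A*.03+A*.171,TILT)])
E
```

```text
screen z [61.9 63.5 64.5 65.6 66.8] 204
clk 6.52 tip z in pot mm 101.3 off-axis world mm [-4.3  1.  -1.4] tilt deg 0.44 F.A -2.35 [ 0.11  0.43 -2.42]
[0.0022 0.0026 0.0063] [-0.007  0.002  0.001]
```

Request:
{"fn": "jog_arm", "kwargs": {
  "increments": [
    [0,0,0.01,0,0,0,-1],
    [0,0,0.02,0,0,0,-1],
    [0,0,0.027,0,0,0,-1],
    [0,0,0.027,0,0,0,-1],
    [0,0,0.027,0,0,0,-1]
  ]
}}

```text
clock: 6.93
position: [0.5234, -0.1751, 0.2657]
ee_rot: [0.91, 0.377, 0.173, 0.013]
ft_force: [0.1, -0.0, -0.4]
grip_width: 0.227
grasp_force: 50.3
```

```bash
python3 -c "
from h import *
tip(); plan([(MOUTH-A*.055+A*.171,TILT)])"
```

```text
clk 6.93 tip z in pot mm 79.3 off-axis world mm [-0.8 -0.6 -0.3] tilt deg 0.03 F.A -0.39 [ 0.13 -0.   -0.38]
[0.001  0.0001 0.0093] [-0.001 -0.     0.   ]
```

Request:
{"fn": "jog_arm", "kwargs": {
  "increments": [
    [0.001,0,0.003,0,0,0,-1],
    [0.001,0,0.006,0,0,0,-1],
    [0.001,0,0.009,0,0,0,-1],
    [0.001,0,0.012,0,0,0,-1],
    [0.001,0,0.013,0,0,0,-1]
  ]
}}

```text
clock: 7.35
position: [0.5282, -0.1729, 0.2531]
ee_rot: [0.91, 0.377, 0.173, 0.013]
ft_force: [-0.3, -0.2, -1.0]
grip_width: 0.229
grasp_force: 50.3
```

Request:
{"fn": "jog_arm", "kwargs": {
  "increments": [
    [0,0,0.001,0,0,0,-1],
    [0,0,0.002,0,0,0,-1],
    [0,0,0.003,0,0,0,-1],
    [0,0,0.003,0,0,0,-1]
  ]
}}

```text
clock: 7.68
position: [0.5293, -0.1727, 0.2508]
ee_rot: [0.91, 0.377, 0.173, 0.013]
ft_force: [-0.4, 0.6, -0.0]
grip_width: 0.225
grasp_force: 50.4
```

```bash
python3 -c "
from h import *
tip()"
```

```text
clk 7.68 tip z in pot mm 63.1 off-axis world mm [-0.2  0.1 -0.1] tilt deg 0.03 F.A 0.06 [-0.41  0.57 -0.02]
```

Request:
{"fn": "jog_arm", "kwargs": {
  "increments": [
    [0,0,0.001,0,0,0,-1],
    [0,0,0.002,0,0,0,-1],
    [0,0,0.002,0,0,0,-1],
    [0,0,0.002,0,0,0,-1]
  ]
}}

```text
clock: 8.02
position: [0.53, -0.1726, 0.249]
ee_rot: [0.91, 0.377, 0.173, 0.014]
ft_force: [-1.1, -0.2, 0.7]
grip_width: 0.227
grasp_force: 50.6
```

```bash
python3 -c "
from h import *
tip()"
```

```text
clk 8.02 tip z in pot mm 61.2 off-axis world mm [-0.1  0.  -0. ] tilt deg 0.02 F.A 1.0 [-1.08 -0.16  0.68]
```

Request:
{"fn": "jog_arm", "kwargs": {
  "increments": [
    [0,0,0.001,0,0,0,-1],
    [0,0,0.001,0,0,0,-1]
  ]
}}

```text
clock: 8.18
position: [0.5303, -0.1724, 0.248]
ee_rot: [0.91, 0.377, 0.173, 0.013]
ft_force: [-1.7, -0.1, 1.1]
grip_width: 0.232
grasp_force: 50.7
```

```bash
python3 -c "
from h import *
tip()"
```

```text
clk 8.18 tip z in pot mm 60.1 off-axis world mm [-0.1  0.  -0. ] tilt deg 0.02 F.A 1.6 [-1.73 -0.08  1.1 ]
```

Contact is felt. Force rises about 0.55 N/mm, with first touch near z≈64 mm, matching the depth estimate. I press 1 mm more, hold, draw up, and repeat.

Request:
{"fn": "jog_arm", "kwargs": {
  "increments": [
    [0,0,0.001,0,0,0,-1],
    [0,0,0.001,0,0,0,-1],
    [0,0,0.001,0,0,0,-1]
  ]
}}

```text
clock: 8.43
position: [0.5306, -0.1723, 0.2471]
ee_rot: [0.91, 0.377, 0.173, 0.013]
ft_force: [-1.4, -0.0, 1.0]
grip_width: 0.226
grasp_force: 50.8
```

```bash
python3 -c "
from h import *
tip()"
```

```text
clk 8.43 tip z in pot mm 59.2 off-axis world mm [-0.1  0.  -0. ] tilt deg 0.02 F.A 1.42 [-1.43 -0.04  1.01]
```

Request:
{"fn": "jog_arm", "kwargs": {
  "increments": [
    [0,0,-0.02,0,0,0,-1],
    [0,0,-0.04,0,0,0,-1],
    [0,0,-0.054,0,0,0,-1],
    [0,0,-0.054,0,0,0,-1],
    [0,0,-0.054,0,0,0,-1]
  ]
}}

```text
clock: 8.85
position: [0.5131, -0.1781, 0.2979]
ee_rot: [0.91, 0.377, 0.173, 0.014]
ft_force: [0.4, 0.5, -1.2]
grip_width: 0.226
grasp_force: 50.4
```

```bash
python3 -c "
from h import *
tip(); plan([(MOUTH-A*.066+A*.171,TILT)])"
```

```text
clk 8.85 tip z in pot mm 113.2 off-axis world mm [ 0.1 -0.1  0. ] tilt deg 0.03 F.A -1.28 [ 0.4   0.46 -1.17]
[ 0.     -0.0001  0.0542] [ 0. -0.  0.]
```

Request:
{"fn": "jog_arm", "kwargs": {
  "increments": [
    [0,0,0.02,0,0,0,-1],
    [0,0,0.035,0,0,0,-1],
    [0,0,0.043,0,0,0,-1],
    [0,0,0.047,0,0,0,-1],
    [0,0,0.051,0,0,0,-1]
  ]
}}

```text
clock: 9.27
position: [0.5294, -0.1723, 0.2489]
ee_rot: [0.91, 0.377, 0.173, 0.013]
ft_force: [-1.1, 1.3, 0.6]
grip_width: 0.224
grasp_force: 50.5
```

Request:
{"fn": "jog_arm", "kwargs": {
  "increments": [
    [0,0,0.002,0,0,0,-1],
    [0,0,0.004,0,0,0,-1],
    [0,0,0.004,0,0,0,-1],
    [0,0,0.004,0,0,0,-1],
    [0,0,0.004,0,0,0,-1]
  ]
}}

```text
clock: 9.68
position: [0.5309, -0.1722, 0.2465]
ee_rot: [0.91, 0.377, 0.173, 0.014]
ft_force: [-3.2, 0.4, 1.5]
grip_width: 0.232
grasp_force: 50.6
```

```bash
python3 -c "
from h import *
tip()"
```

```text
clk 9.68 tip z in pot mm 58.5 off-axis world mm [-0.  0. -0.] tilt deg 0.01 F.A 2.45 [-3.22  0.36  1.54]
```

Request:
{"fn": "jog_arm", "kwargs": {
  "increments": [
    [0,0,-0.02,0,0,0,-1],
    [0,0,-0.04,0,0,0,-1],
    [0,0,-0.055,0,0,0,-1],
    [0,0,-0.055,0,0,0,-1],
    [0,0,-0.055,0,0,0,-1]
  ]
}}

```text
clock: 10.1
position: [0.5134, -0.1784, 0.2984]
ee_rot: [0.91, 0.377, 0.174, 0.014]
ft_force: [-0.5, 0.2, -2.0]
grip_width: 0.228
grasp_force: 50.4
```

```bash
python3 -c "
from h import *
tip()"
```

```text
clk 10.1 tip z in pot mm 113.6 off-axis world mm [ 0.6 -0.5  0.2] tilt deg 0.1 F.A -1.72 [-0.47  0.21 -1.97]
```

Third wash.

Request:
{"fn": "jog_arm", "kwargs": {
  "increments": [
    [0,0,0.02,0,0,0,-1],
    [0,0,0.035,0,0,0,-1],
    [0,0,0.043,0,0,0,-1],
    [0,0,0.047,0,0,0,-1],
    [0,0,0.051,0,0,0,-1]
  ]
}}

```text
clock: 10.52
position: [0.5295, -0.1723, 0.249]
ee_rot: [0.91, 0.377, 0.173, 0.013]
ft_force: [-1.3, -0.1, 0.8]
grip_width: 0.23
grasp_force: 50.5
```

Request:
{"fn": "jog_arm", "kwargs": {
  "increments": [
    [0,0,0.002,0,0,0,-1],
    [0,0,0.004,0,0,0,-1],
    [0,0,0.004,0,0,0,-1],
    [0,0,0.004,0,0,0,-1],
    [0,0,0.004,0,0,0,-1]
  ]
}}

```text
clock: 10.93
position: [0.5309, -0.1722, 0.2465]
ee_rot: [0.91, 0.377, 0.173, 0.014]
ft_force: [-2.5, 0.9, 1.5]
grip_width: 0.227
grasp_force: 50.6
```

```bash
python3 -c "
from h import *
tip()"
```

```text
clk 10.93 tip z in pot mm 58.6 off-axis world mm [-0.  0.  0.] tilt deg 0.01 F.A 2.14 [-2.52  0.88  1.5 ]
```

Request:
{"fn": "jog_arm", "kwargs": {
  "increments": [
    [0,0,-0.02,0,0,0,-1],
    [0,0,-0.04,0,0,0,-1],
    [0,0,-0.055,0,0,0,-1],
    [0,0,-0.055,0,0,0,-1],
    [0,0,-0.055,0,0,0,-1]
  ]
}}

```text
clock: 11.35
position: [0.5134, -0.1784, 0.2984]
ee_rot: [0.91, 0.377, 0.174, 0.014]
ft_force: [0.4, 0.1, -1.0]
grip_width: 0.227
grasp_force: 50.4
```

```bash
python3 -c "
from h import *
tip()
pre=SEAT-.10*RX+[0,0,.0515]
plan([(MOUTH+A*(.171+.05),TILT),((.50,.02,.42),DOWN),((.505,.18,.36),DOWN),(pre-.005*RX,DOWN),(pre+.105*RX,DOWN)])"
```

```text
clk 11.35 tip z in pot mm 113.6 off-axis world mm [ 0.6 -0.5  0.2] tilt deg 0.1 F.A -1.05 [ 0.38  0.08 -0.97]
[-0.     -0.0004 -0.0614] [ 0.002 -0.     0.   ]
[ 0.1653 -0.1317 -0.0363] [ 0.158 -0.311  0.   ]
[ 0.1167 -0.1096  0.06  ] [0. 0. 0.]
[ 0.0193 -0.0141  0.1585] [0. 0. 0.]
[0.096  0.0537 0.    ] [0. 0. 0.]
```

Request:
{"fn": "jog_arm", "kwargs": {
  "increments": [
    [0,0,-0.03,0,0,0,-1],
    [0,0,-0.062,0,0,0,-1],
    [0,0,-0.062,0,0,0,-1]
  ]
}}

```text
clock: 11.6
position: [0.4933, -0.1859, 0.3606]
ee_rot: [0.91, 0.377, 0.175, 0.016]
ft_force: [0.6, 0.0, 0.0]
grip_width: 0.227
grasp_force: 50.5
```

Request:
{"fn": "jog_arm", "kwargs": {
  "increments": [
    [0.03,-0.025,-0.015,0.04,-0.078,0,-1],
    [0.06,-0.05,-0.03,0.079,-0.156,0,-1],
    [0.09,-0.075,-0.035,0.12,-0.234,0,-1],
    [0.12,-0.1,-0.036,0.158,-0.311,0,-1],
    [0.15,-0.12,-0.036,0.158,-0.311,0,-1]
  ]
}}

```text
clock: 12.02
position: [0.4983, 0.0044, 0.4162]
ee_rot: [0.923, 0.384, -0.002, -0.0]
ft_force: [1.3, 1.0, -2.0]
grip_width: 0.223
grasp_force: 50.3
```

```bash
python3 -c "
from h import *
pre=SEAT-.105*RX+[0,0,.0515]; print(pre)
plan([((.505,.155,.39),DOWN),(pre,DOWN),(pre+.105*RX,DOWN)])"
```

```text
[0.50866711 0.20361057 0.2015    ]
[ 0.1116 -0.1013  0.026 ] [-0.003  0.004  0.003]
[ 0.037  -0.0318  0.1885] [0. 0. 0.]
[0.0917 0.0512 0.    ] [0. 0. 0.]
```

Request:
{"fn": "jog_arm", "kwargs": {
  "increments": [
    [0.111,-0.101,0.026,0,0,0,-1],
    [0.111,-0.101,0.026,0,0,0,-1],
    [0.111,-0.101,0.026,0,0,0,-1],
    [0.111,-0.101,0.026,0,0,0,-1],
    [0.111,-0.101,0.026,0,0,0,-1]
  ]
}}

```text
clock: 12.43
position: [0.5032, 0.1581, 0.3887]
ee_rot: [0.922, 0.387, -0.001, -0.002]
ft_force: [0.0, 0.0, -1.0]
grip_width: 0.226
grasp_force: 50.2
```

Request:
{"fn": "jog_arm", "kwargs": {
  "increments": [
    [0.037,-0.032,0.03,0,0,0,-1],
    [0.037,-0.032,0.07,0,0,0,-1],
    [0.037,-0.032,0.11,0,0,0,-1],
    [0.037,-0.032,0.15,0,0,0,-1],
    [0.037,-0.032,0.178,0,0,0,-1]
  ]
}}

```text
clock: 12.85
position: [0.5069, 0.2, 0.2086]
ee_rot: [0.923, 0.384, -0.001, -0.0]
ft_force: [0.4, -0.6, -0.7]
grip_width: 0.23
grasp_force: 50.3
```

Request:
{"fn": "jog_arm", "kwargs": {
  "increments": [
    [0,0,0.005,0,0,0,-1],
    [0,0,0.005,0,0,0,-1],
    [0,0,0.005,0,0,0,-1]
  ]
}}

```text
clock: 13.1
position: [0.5089, 0.2003, 0.2093]
ee_rot: [0.924, 0.383, 0.001, -0.0]
ft_force: [-0.3, -0.1, 0.8]
grip_width: 0.229
grasp_force: 50.1
```

Run:
```python
from h import *
from workcell import optics,get_obs
np.set_printoptions(precision=4,suppress=True)
pre=SEAT-.105*RX+[0,0,.0515]
plan([(pre,DOWN),(SEAT+[0,0,.0515],DOWN)])
s=optics.camera("scene");o=get_obs();z=Rot.from_quat(o["ee_rot"]).apply([0,0,1]);p=o["position"];print(p,o["clock"])
for d in(.046,.171): print(d,(proj(s,p+z*d)-[290,140])*3.5)
c=cv2.resize(s["color"][140:300,290:430],None,fx=3.5,fy=3.5); cv2.imwrite("pics/pre.png",c[:,:,::-1])
```

```text
[ 0.0021 -0.0025  0.0079] [ 0.    -0.002  0.001]
[0.0917 0.0512 0.    ] [0. 0. 0.]
[0.5093 0.2005 0.2101] 13.15
0.046 [250.9857 135.8202]
0.171 [229.7831 268.3615]
```

View pics/pre.png

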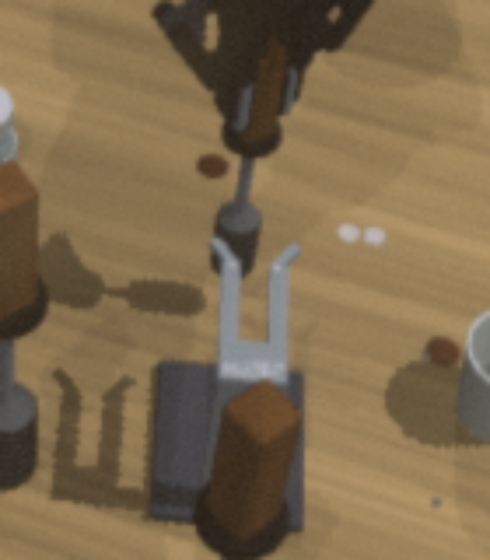

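The brush hangs straight in the grip, with its collar at crop (251,135) and tip at (235,272), in front of the fork tips at (215,245) and (297,250). I line it up, slide it in, and check before lowering.

Request:
{"fn": "jog_arm", "kwargs": {
  "increments": [
    [0.002,-0.0025,0.008,0,0,0,-1],
    [0.002,-0.0025,0.008,0,0,0,-1],
    [0.02,0.0077,0.008,0,0,0,-1],
    [0.038,0.0179,0.008,0,0,0,-1],
    [0.048,0.0235,0.008,0,0,0,-1]
  ]
}}

```text
clock: 13.57
position: [0.5607, 0.2173, 0.2007]
ee_rot: [0.924, 0.382, 0.001, 0.0]
ft_force: [-0.5, 0.5, -0.8]
grip_width: 0.228
grasp_force: 50.3
```

Request:
{"fn": "jog_arm", "kwargs": {
  "increments": [
    [0.015,0.0085,0,0,0,0,-1],
    [0.03,0.0168,0,0,0,0,-1],
    [0.0457,0.0252,0,0,0,0,-1],
    [0.0457,0.0252,0,0,0,0,-1],
    [0.0457,0.0252,0,0,0,0,-1]
  ]
}}

```text
clock: 13.98
position: [0.6093, 0.232, 0.2001]
ee_rot: [0.924, 0.383, 0.0, -0.0]
ft_force: [-0.5, 0.9, -2.0]
grip_width: 0.224
grasp_force: 50.3
```

Run:
```python
from h import *
from workcell import get_obs
np.set_printoptions(precision=4,suppress=True)
plan([(SEAT+[0,0,.0465],DOWN)]); o=get_obs(); print(o["clock"],o["ft_force"],o["torque"])
```

```text
[0.0004 0.0002 0.0036] [-0.001 -0.     0.   ]
13.9833 [-0.5032  0.86   -2.0277] [0.0079 0.0453 0.0155]
```

Request:
{"fn": "jog_arm", "kwargs": {
  "increments": [
    [0,0,0.002,0,0,0,-1],
    [0,0,0.0035,0,0,0,-1],
    [0,0,0.0035,0,0,0,-1],
    [0,0,0.0035,0,0,0,-1]
  ]
}}

```text
clock: 14.32
position: [0.6086, 0.2314, 0.1966]
ee_rot: [0.924, 0.383, 0.0, 0.0]
ft_force: [-1.0, -0.3, -1.0]
grip_width: 0.231
grasp_force: 50.3
```

Request:
{"fn": "jog_arm", "kwargs": {
  "increments": [
    [0,0,0.0007,0,0,0,-1],
    [0,0,0.0007,0,0,0,-1],
    [0,0,0.0007,0,0,0,-1]
  ]
}}

```text
clock: 14.57
position: [0.609, 0.2315, 0.1961]
ee_rot: [0.924, 0.383, 0.0, 0.0]
ft_force: [-0.9, -0.8, 1.6]
grip_width: 0.23
grasp_force: 50.4
```

The collar is down on the prongs: TCP height is the same as at the grasp, and the force has turned upward. I let go gently and rise.

Request:
{"fn": "jog_arm", "kwargs": {
  "increments": [
    [0,0,0,0,0,0,-0.45],
    [0,0,0,0,0,0,-0.3],
    [0,0,0,0,0,0,0],
    [0,0,0,0,0,0,0.4],
    [0,0,0,0,0,0,0.8]
  ],
  "grip_force": 20
}}

```text
clock: 14.98
position: [0.609, 0.2316, 0.1958]
ee_rot: [0.924, 0.383, 0.0, 0.0]
ft_force: [-0.1, -0.1, -0.2]
grip_width: 0.765
grasp_force: 0.0
```

Request:
{"fn": "jog_arm", "kwargs": {
  "increments": [
    [0,0,0,0,0,0,1],
    [0,0,0,0,0,0,1],
    [0,0,-0.01,0,0,0,1],
    [0,0,-0.03,0,0,0,1],
    [0,0,-0.06,0,0,0,1]
  ]
}}

```text
clock: 15.4
position: [0.6081, 0.231, 0.2548]
ee_rot: [0.924, 0.383, -0.002, -0.0]
ft_force: [0.9, 0.2, -0.4]
grip_width: 0.996
grasp_force: 0.0
```

Request:
{"fn": "jog_arm", "kwargs": {
  "increments": [
    [0,0,-0.035,0,0,0,1],
    [0,0,-0.07,0,0,0,1],
    [0,0,-0.1,0,0,0,1],
    [0,0,-0.1,0,0,0,1]
  ]
}}

```text
clock: 15.73
position: [0.6098, 0.2328, 0.3637]
ee_rot: [0.924, 0.383, 0.005, -0.0]
ft_force: [0.3, 0.7, 0.7]
grip_width: 1.0
grasp_force: 0.0
```

Request:
{"fn": "jog_arm", "kwargs": {
  "increments": [
    [-0.17,0.1,0,0,0,0,1],
    [-0.17,0.1,0,0,0,0,1],
    [-0.17,0.1,0,0,0,0,1],
    [-0.17,0.1,0,0,0,0,1],
    [-0.17,0.1,0,0,0,0,1]
  ]
}}

```text
clock: 16.15
position: [0.5587, 0.037, 0.3564]
ee_rot: [0.924, 0.382, 0.0, 0.001]
ft_force: [1.3, -0.5, 0.0]
grip_width: 0.998
grasp_force: 0.0
```

Run:
```python
from h import *
from workcell import optics,get_obs
np.set_printoptions(precision=4,suppress=True)
s=optics.camera("scene");t=optics.camera("top");o=get_obs();print(o["position"],o["clock"],o["ft_force"])
for n,c,b in(("top",t,(185,225,180,215)),("scene",s,(345,385,185,240))):
    w=cloud(c);m=np.zeros((420,560),bool);m[b[2]:b[3],b[0]:b[1]]=True
    k=m&(abs(w[...,2]-.224)<.006); q=w[k]; print(n,"handle top",len(q),q.mean(0) if len(q) else "")
    hs=cv2.cvtColor(c["color"],cv2.COLOR_RGB2HSV); k=m&(abs(w[...,2]-.157)<.006)&(hs[...,2]<80); q=w[k]
    print(" collar",len(q),cv2.minEnclosingCircle(q[:,:2].astype(np.float32)) if len(q) else "")
print("seat",SEAT)
a=cv2.resize(s["color"][150:290,300:420],None,fx=3.3,fy=3.3); b=cv2.resize(t["color"][140:240,150:260],None,fx=3.3,fy=3.3)
im=np.zeros((max(a.shape[0],b.shape[0]),a.shape[1]+b.shape[1],3),np.uint8); im[:a.shape[0],:a.shape[1]]=a; im[:b.shape[0],a.shape[1]:]=b
cv2.imwrite("pics/end.png",im[:,:,::-1])
```

```text
[0.5592 0.0341 0.3566] 16.25 [ 0.0109  0.7231 -0.3035]
top handle top 80 [0.6086 0.229  0.2223]
 collar 67 ((0.6094120144844055, 0.22758761048316956), 0.016832120716571808)
scene handle top 121 [0.6115 0.2312 0.2232]
 collar 118 ((0.6099725365638733, 0.22985880076885223), 0.017789578065276146)
seat [0.6097 0.2322 0.15  ]
```

View pics/end.png

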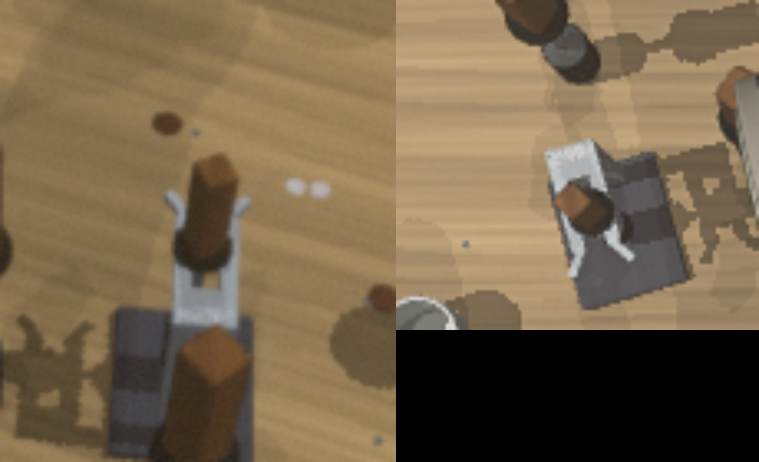

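The brush hangs upright in the fork, with its collar at crop (205,250) and top (590,212). The collar measures within about 4 mm of the seat, and the gripper is clear. I hand in.

Request:
{"fn": "jog_arm", "kwargs": {
  "increments": [
    [0,0,0,0,0,0,1],
    [0,0,0,0,0,0,1],
    [0,0,0,0,0,0,1],
    [0,0,0,0,0,0,1]
  ]
}}

```text
clock: 16.58
position: [0.5596, 0.0422, 0.3558]
ee_rot: [0.923, 0.384, 0.0, -0.0]
ft_force: [-0.3, 0.5, -0.8]
grip_width: 1.002
grasp_force: 0.0
```

```bash
python3 -c "
from workcell import workorder
print(workorder.hand_in())"
```

```text
the job is handed in; nothing more can be done
None
```

I washed the brush three times in the leaning pot, hung it back upright in the fork (collar about 4 mm from the seat), and handed the job in at 16.6 s; hand-in returned no verdict.

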